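# Unlatch the casting mould and hold its core pin at the pointer

### The job

On the blue casting mould, turn the black latch knob clockwise until its tongue points at the white index mark, which frees the core pin. Then take the pin by its black handle and draw it straight up, without pulling it out of the mould, until its red collar is level with the yellow pointer, and finish while holding it still there. Leave the pointer as it is set and do not disturb the other things on the table.

Things in the scene. Friction and masses are not known exactly. Their poses are not given: they have to be found in the camera images.
- mould: The blue casting mould, a block 130 x 190 x 80 mm (x, y, z) fixed to the table. Origin: centre of its underside; z up. It may stand turned about the vertical. In its frame the vertical bore is at x -30, y 30 mm, the latch knob's axis at x -30, y -45 mm, and the pointer's sleeve at x -30, y 82 mm.
- bore_mouth (a point): Centre of the bore's mouth in the mould's top face, 80 mm above the table; the axes are the mould's. The bore is 17.5 mm wide, vertical and 70 mm deep.
- latch (a joint): Angle of the latch knob (rad): 0 when its steel tongue points along the mould's +y, right at the pin; grows clockwise seen from above. It starts near 0, where the tongue lies over the pin's red collar and locks it down. The tongue points at the white index mark at 1.20. Stiff with friction (about 0.06 N m); it stays where it is left; stops at -0.25 and 1.7.
- latch_grip (a point): Grip point of the black latch knob, on its vertical axis, 121.5 mm above the table. The grip is an upright bar 14 mm thick, 40 mm long and 32 mm tall (from 101.5 to 133.5 mm above the table; disc of 44 mm diameter below it). The bar's long direction is this point's y axis, in line with the tongue; the tongue is steel, 24 mm wide, reaches 64 mm from the axis and is 87.5 to 93.5 mm above the table, with a red line on top.
- index_mark (a point): Top of the white index rib on the mould, 93 mm above the table and 76 mm from the latch knob's axis: the tongue's red line must point at it.
- pin: The core pin, loose in the bore, upright; origin at the centre of its foot, z along its axis upwards. From the foot up: steel shaft 16 mm diameter, 68 mm long; red collar 36 mm diameter, 6 mm thick; steel neck 12 mm diameter, 14 mm; black round grip 24 mm diameter, 42 mm tall (88 to 130 mm above the foot). Mass 0.14 to 0.28 kg. When seated its collar lies on the mould and its foot is 12 mm above the table. It is round, so its yaw has no meaning.
- pin_foot (a point): Centre of the pin's foot.
- pin_collar (a point): Centre of the pin's red collar, mid-thickness, 71 mm above the foot (83 mm above the table when seated).
- pin_grip (a point): A good point to grip on the axis of the pin's black handle, 114 mm above its foot (126 mm above the table when seated), 75 mm from the latch knob's axis.
- pointer (a joint): Height setting of the yellow pointer (m), 0 to 0.016; the pointer's tip is 108 mm above the table at 0 and rises with it. It stays put by friction and is not to be moved.
- pointer_tip (a point): Tip of the yellow sight pointer, at mid-thickness (3 mm) of its blade. It points at the pin from the mould's +y side and ends 30 mm from the pin's axis; its carrier, 12 mm square and 10 mm tall, is centred 52 mm from the pin's axis. So room for fingers beside the pin's handle is best along the mould's x direction.
- half_a: Bystander: loose blue mould half, 75 x 100 x 16 mm, lying flat; origin under its centre.
- half_b: Bystander: second loose blue mould half, the same.
- timer: Bystander: pale grey timer, 50 x 60 x 18 mm; origin under its centre.
- cup: Bystander: white mixing cup, 72 mm wide, 45 mm tall; origin under its centre.
- spatula: Bystander: spatula 190 mm long lying along its x axis.
- jar: Bystander: plaster jar, 70 mm diameter, 90 mm tall; origin under its centre.
- pad: Bystander: black pad, 60 x 90 x 12 mm; origin under its centre.
Mind the look-alikes: they are no part of the job. Of the things shaped like the mould, the blue one is meant.

How it is judged:
By the outcome, as a careful person would: the job done as asked, in the order asked, and still so for the second after the job is handed in, while the arm keeps its last pose, push and grip.
It also fails if it takes over 45 s, if anything falls off the work surface, if the arm or the gripper's body presses on something with over 40 N, if the wrist force passes 120 N, or if a joint passes its speed limit or range.

### The arm

A 7-joint arm with a two-finger parallel gripper is mounted at the origin on the work surface. World frame = base frame: x ahead of the robot, y to its left, z up, the work surface at z = 0. Lengths are in m, angles in degrees, forces in N, time in s.
With the tool pointing down it reaches from about 0.425 to 0.875 m from the base axis. Payload 4.7 kg.
Tool frame: the origin (TCP) lies between the finger pads; the fingertips stand 19 mm ahead of it and the grasp point (between the pads) is the TCP; x points along the fingers, z is the direction in which the jaws open and shut, and the axes are right-handed (so a half turn about x gives the same grasp; the last joint's range is limited). The gripper opens to 87 mm and grips with 3 to 60 N. Pads are 19 mm wide; open, the fingers measure 117 mm over their backs; the gripper's body (75 mm by 190 mm) begins 51 mm behind the grasp point.
Start: joints at [74.662, 18.392, -4.016, 83.108, 1.295, 78.541, -3.26], TCP at [0.181, -0.624, 0.242] pointing down, gripper open.
Joint ranges: [-163.93, 163.93], [-17.29, 119.83], [-79.2, 71.16], [3.27, 140.29], [-89.18, 269.18], [5.43, 117.66], [-154.24, 154.24]. Speed limits (degrees/s): [147.25, 147.25, 180, 180, 180, 180, 180].

### API

Orientations are given as [roll, pitch, yaw] about the fixed x, y, z axes, in that order (R = Rz(yaw) Ry(pitch) Rx(roll)).
In Python, from cell import monitor, read_camera, camera_model, env, regions_of gives the robot as it stands. The module is installed in compiled form; this text tells all that it offers.
- The arm moves only by the tool step_arm, never from a script. Its argument "deltas" is a list of rows, each a list of 5 numbers: the gripper's target within -1 to 1 (fully open at 1, half-way at 0, shut at -1), then the shift along the tool's x, y, z in m, then the turn about the tool's x in degrees. A call has 1 to 12 rows; each row is the pose to reach, as a shift and turn from the pose commanded when the call began, along the tool's axes at that moment; what a row does not reach only later rows make up. A row lasts 1/8 s, in which the tool goes at most 62.5 mm and 10.7 degrees, less where a joint would pass 70% of its speed; a pose out of reach is approached as far as the arm can. A call with a gripper value outside its range is refused whole. The fingers move at their own pace and stop on an object; "newtons" is the grip in N (left out, the last holds). Time passes only in rows, so rows that repeat a pose let the fingers close. It gives the time, the measured TCP pose, the force and the opening at its end, in the units of the state.
- monitor.get_obs(): the state, without advancing time (a new reading comes with each control period).
- read_camera(name): name is "scene" or "side" or "wrist"; returns (picture, depth): 384x512x3 uint8, red, green, blue; 384x512 float32, m along the optical axis (not along the pixel's ray), 0 where there is no reading.
- camera_model(name): a dict with "fx", "fy", "cx", "cy" (pixels), "xyz" and "attitude" of the camera in the world. Camera axes: x right, y down, z forward; pixel columns grow to the right and rows downward; lengths in m; the calibration is good to about 2 mm. A picture is of the moment at which its call begins: read the wrist's pose just before it. camera_model takes no time and is no camera call; for the wrist camera it gives the pose at the moment of the call.
- env.sign_off(): hands the job in, once; it reports no verdict.
Trained networks look in the newest picture that a camera, given by its name, has taken for a name from the list of things; names that differ only in an ending like _2 or _b are one class to them, and where a whole thing is asked for, a point or a joint stands for the part that bears it (a point fixed in the world has none). Each returns a list of dicts, best first, with "p" (0 to 1); they miss things now and then, are a little off and sometimes report something else, mostly with a low value. They report only what shows in the picture. A call takes as long as a camera call. They do not tell look-alikes from the thing itself.
- regions_of(camera, thing): "pixels" (384x512 bool, what is visible of it) and "pixel" ([column, row] in pixels, amid what is visible of it).
The state is a dict: "time_s": time; "qpos": joint angles; "joint_velocities": joint speeds; "effort": joint torques, N m; "tool_pos": TCP position; "tool_rot": TCP orientation; "force": force on the tool from outside, world axes, zero at the start; "wrist_torque": the same for the moment, N m; "grip_width": finger opening in m.
Only numpy, scipy, OpenCV 4.12 (cv2) and the standard library are available. Lean on these libraries where they do the work, as an engineer would, in place of code of your own. Each camera call takes 0.05 s, during which the arm holds its last target. There are 200 camera calls.

## Working session

There is one attempt and no reset: what is moved stays moved. The work goes in short steps, Python scripts to look and compute and a tool call to move; the robot and the scene stay as the last step left them, time stands still between calls to the robot, and variables do not carry over. Pictures are saved under pics/ and viewed, about 8 in all and at most 12, crops included, and the job is handed in when it is done.

Besides the shell and the picture viewer there is one more tool, called after "Emit:" as name([rows], argument=value, ...), one row to a line, values as JSON. step_arm: Moves the arm, as the interface text tells. Its arguments: {"type":"object","properties":{"deltas":{"type":"array"},"newtons":{"type":"number"}},"required":["deltas"]}

```bash
mkdir -p pics; cat > h.py <<'E'
import numpy as np, cv2
from scipy.spatial.transform import Rotation as R
from cell import monitor, read_camera, camera_model, env, regions_of
def cloud(c, d):
    m=camera_model(c) if isinstance(c,str) else c
    v,u=np.mgrid[:384,:512]
    P=np.stack([(u-m['cx'])/m['fx']*d,(v-m['cy'])/m['fy']*d,d],-1)
    a=np.array(m['attitude'])
    Rm=a if a.shape==(3,3) else R.from_euler('xyz',a,degrees=True).as_matrix()
    return P@Rm.T+np.array(m['xyz'])
E
python3 - <<'E'
from h import *
o=monitor.get_obs();print(o)
ims=[]
for c in('scene','side'):
    p,d=read_camera(c);m=camera_model(c);print(c,m);np.savez(c+'.npz',p=p,d=d)
    cv2.imwrite(f'pics/{c}0.png',p[...,::-1])
    X=cloud(m,d)
    for t in('mould','latch','pin','pointer','index_mark','pin_collar'):
        for r in regions_of(c,t)[:3]:
            k=r['pixels']&(d>0);print(c,t,round(r['p'],2),r['pixel'],k.sum(),np.median(X[k],0).round(3) if k.any() else '')
print(camera_model('wrist'))
E
```

```text
{'time_s': 0.0, 'qpos': array([74.6621437 , 18.4373623 , -4.01660047, 83.1742146 ,  1.29514775,
       78.54176109, -3.2594697 ]), 'joint_velocities': array([ 0.05414701, -0.00606101, -0.05033697,  0.04704976,  0.0112927 ,
       -0.05225895,  0.08303593]), 'effort': array([-7.49769561e-05, -4.91301441e+01, -4.04291181e-01, -3.12529814e+01,
       -6.39837189e-02,  4.36585851e-02,  1.98007524e-04]), 'tool_pos': array([ 0.18057138, -0.62387488,  0.2404869 ]), 'tool_rot': array([-177.02756488,   89.89177323,  109.12159994]), 'force': array([ 0.34512237, -0.82570603, -0.2255206 ]), 'wrist_torque': array([ 0.02112256, -0.02642266,  0.01578308]), 'grip_width': 0.08699285289160823}
scene {'fx': 355.9679815728633, 'fy': 355.9679815728633, 'cx': 260.04146978140864, 'cy': 195.16390367091586, 'xyz': array([ 1.16621166, -0.08698695,  0.94480557]), 'attitude': array([-144.35601983,    0.3995519 ,   80.92844156])}
scene mould 0.8 [360.2, 263.3] 4181 [0.807 0.228 0.081]
scene mould 0.6 [257.6, 192.2] 3011 [0.531 0.002 0.08 ]
scene latch 0.85 [243.7, 174.8] 282 [ 0.488 -0.031  0.102]
scene latch 0.
[... 680 characters left out ...]
4])}
side mould 0.83 [243.3, 211.0] 2137 [ 0.502 -0.052  0.079]
side mould 0.59 [306.4, 165.9] 1680 [0.775 0.177 0.079]
side latch 0.58 [305.0, 156.8] 127 [0.753 0.184 0.103]
side latch 0.53 [235.6, 201.1] 185 [ 0.478 -0.049  0.103]
side pin 0.25 [309.5, 320.2] 812 [ 0.644 -0.421  0.012]
side index_mark 0.85 [308.0, 171.4] 1625 [0.775 0.175 0.079]
side index_mark 0.61 [241.7, 208.3] 2179 [ 0.501 -0.05   0.079]
side pin_collar 0.65 [229.0, 183.2] 111 [0.463 0.023 0.122]
{'fx': 339.5796552949832, 'fy': 339.5796552949832, 'cx': 255.1637684017284, 'cy': 192.417090255072, 'xyz': array([ 0.24992795, -0.60468996,  0.38494845]), 'attitude': array([ 1.64831770e+02,  4.99507921e-02, -7.38201399e+01])}
```

View pics/scene0.png

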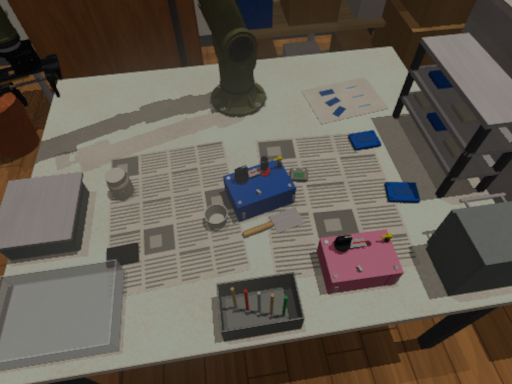

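View pics/side0.png

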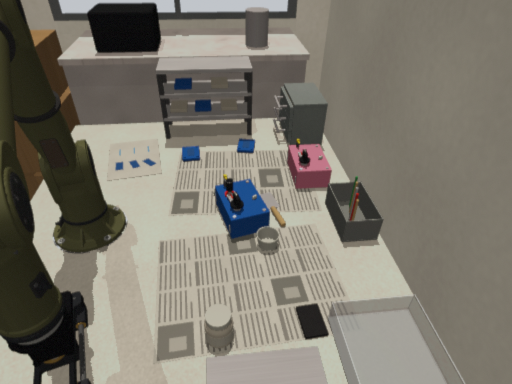

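The blue mould is at scene pixel (258,192) and side pixel (243,210). The pink one is the look-alike. Next I'll fit the blue top face for the pose and work out the move.

```bash
cat >> h.py <<'E'
def fit(p,d,m):
    X=cloud(m,d);q=p.astype(int)
    k=(d>0)&(q[...,2]>q[...,0]+30)&(q[...,2]>q[...,1]+15)&(abs(X[...,2]-.08)<.006)&(np.hypot(X[...,0]-.52,X[...,1])<.16)
    return X,k,cv2.minAreaRect((X[k][:,:2]*1000).astype(np.float32))
def tool():
    o=monitor.get_obs();return o,R.from_euler('xyz',o['tool_rot'],degrees=True).as_matrix()
E
python3 - <<'E'
from h import *
for c in('scene','side'):
    f=np.load(c+'.npz');X,k,r=fit(f['p'],f['d'],camera_model(c));print(c,r,k.sum())
o,T=tool();print(T.round(3))
m=camera_model('wrist');print((R.from_euler('xyz',m['attitude'],degrees=True).as_matrix()).round(2))
print(T.T@(m['xyz']-o['tool_pos']))
E
```

```text
scene ((502.92425537109375, 9.215354919433594), (134.00010681152344, 189.50680541992188), 13.673513412475586) 1602
side ((501.1615295410156, 7.8714447021484375), (130.2376251220703, 194.82679748535156), 13.554577827453613) 1113
[[-0.     0.961  0.278]
 [-0.     0.278 -0.961]
 [-1.    -0.     0.   ]]
[[ 0.28 -0.93 -0.25]
 [-0.96 -0.27 -0.07]
 [-0.    0.26 -0.97]]
[-0.14331491  0.07192352  0.00033123]
```

Both cameras agree: mould centre (0.502, 0.0085), yaw 13.6°. That puts the latch at (0.483, -0.042) and the pin at (0.466, 0.031). I'll move to a viewing pose above them.

Emit:
step_arm([
  [1,-0.005,0.03,-0.026,-4],
  [1,-0.02,0.075,-0.065,-9],
  [1,-0.02,0.12,-0.105,-14],
  [1,-0.02,0.165,-0.145,-19],
  [1,-0.02,0.21,-0.184,-24],
  [1,-0.02,0.255,-0.223,-29],
  [1,-0.02,0.295,-0.258,-34],
  [1,-0.02,0.335,-0.293,-39],
  [1,-0.02,0.36,-0.34,-46],
  [1,-0.02,0.385,-0.385,-54],
  [1,-0.02,0.41,-0.43,-62],
  [1,-0.02,0.43,-0.47,-70],
])

```text
time_s: 2.2
tool_pos: [0.4634, -0.0512, 0.2619]
tool_rot: [-31.2, 89.9, -34.7]
force: [2.0, -1.1, -0.5]
grip_width: 0.0869
```

```bash
python3 - <<'E'
from h import *
o,T=tool();print(o['time_s'],o['tool_pos'],o['force']);d=T.T@(np.array([.475,-.006,.26])-o['tool_pos']);print(d,np.degrees(np.arctan2(T[1,2],T[0,2])))
E
```

```text
2.2 [ 0.46337125 -0.05124382  0.26188986] [ 2.04358987 -1.07213482 -0.50806966]
[0.00187072 0.04587507 0.00881936] -3.5296296274571213
```

Emit:
step_arm([
  [1,0,0.025,0.005,8],
  [1,0,0.046,0.009,-9],
  [1,0,0.046,0.009,-17],
  [1,0,0.046,0.009,-17],
])

```text
time_s: 2.7
tool_pos: [0.4752, -0.0076, 0.2617]
tool_rot: [-70.0, 90.0, -56.6]
force: [0.1, -0.6, -0.3]
grip_width: 0.0869
```

```bash
python3 - <<'E'
from h import *
o,T=tool();print(o['time_s'],o['tool_pos'],np.degrees(np.arctan2(T[1,2],T[0,2])))
m=camera_model('wrist');p,d=read_camera('wrist');np.savez('w.npz',p=p,d=d,**m)
X,k,r=fit(p,d,m);print(r,k.sum())
for t in('latch','pin','pointer','index_mark','pin_collar','latch_grip','pin_grip','pointer_tip'):
    for q in regions_of('wrist',t)[:2]:
        g=q['pixels']&(d>0);print(t,round(q['p'],2),q['pixel'],g.sum(),np.median(X[g],0).round(4),X[g].max(0).round(3) if g.any() else '')
cv2.imwrite('pics/w1.png',cv2.resize(p[...,::-1],(768,576),interpolation=cv2.INTER_CUBIC))
E
```

```text
2.7 [ 0.47515857 -0.00761811  0.26167052] 13.375717121532679
((501.8590087890625, 8.190231323242188), (130.2017364501953, 189.1996612548828), 13.754417419433594) 20512
latch 0.73 [252.1, 209.4] 2693 [ 0.4784 -0.0291  0.1014] [0.505 0.012 0.136]
pin 0.83 [252.7, 135.8] 1195 [0.4649 0.0335 0.1414] [0.482 0.047 0.144]
pin 0.72 [254.3, 77.3] 423 [0.4553 0.0762 0.1256] [0.461 0.087 0.128]
index_mark 0.83 [505.0, 77.6] 278 [0.7228 0.1514 0.0073] [0.741 0.176 0.021]
index_mark 0.81 [287.1, 159.6] 24209 [0.5026 0.0159 0.0803] [0.599 0.114 0.141]
pin_collar 0.86 [253.7, 138.4] 1226 [0.4651 0.0333 0.1413] [0.483 0.047 0.144]
latch_grip 0.71 [251.8, 206.1] 2727 [ 0.478  -0.0284  0.1013] [0.505 0.019 0.14 ]
latch_grip 0.37 [288.8, 160.6] 24594 [0.5023 0.0166 0.0803] [0.609 0.128 0.244]
pin_grip 0.59 [253.8, 139.3] 1247 [0.465  0.0334 0.1413] [0.483 0.047 0.144]
pin_grip 0.41 [255.3, 81.1] 402 [0.4551 0.0768 0.1258] [0.461 0.087 0.128]
pointer_tip 0.69 [255.2, 81.7] 446 [0.4553 0.077  0.1255] [0.461 0.09  0.128]
```

View pics/w1.png

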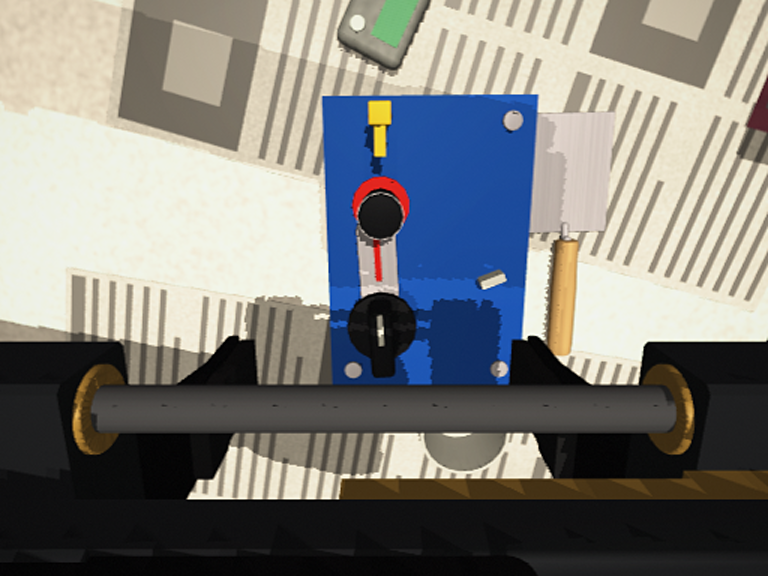

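The view shows the latch knob at (380,330), the tongue over the red collar at (380,200), the index rib at (490,280) and the pointer at (380,140). I'll measure the tongue angle, rib position and blade height.

```bash
cat >> h.py <<'E'
C=np.array([.5019,.0083]);YAW=13.7
A=np.radians(YAW);M=np.array([[np.cos(A),-np.sin(A)],[np.sin(A),np.cos(A)]])
def loc(X): # mould frame, z kept
    return np.concatenate([(X[...,:2]-C)@M,X[...,2:]],-1)
def tongue(p,L,d):
    h=cv2.cvtColor(p,cv2.COLOR_RGB2HSV).astype(int)
    r=np.hypot(L[...,0]+.03,L[...,1]+.045)
    red=((h[...,0]<8)|(h[...,0]>172))&(h[...,1]>140)&(h[...,2]>60)&(d>0)&(abs(L[...,2]-.094)<.005)&(r<.066)&(r>.02)
    l=L[red];dx=l[:,0]+.03;dy=l[:,1]+.045
    a=np.arctan2(dx,dy);print('tongue n',red.sum(),'rad',np.median(a).round(3),np.arctan2(dx.mean(),dy.mean()).round(3),'z',np.median(l[:,2]).round(4),'r',np.percentile(np.hypot(dx,dy),[2,98]).round(4))
    return red
E
python3 - <<'E'
from h import *
f=np.load('w.npz');p,d=f['p'],f['d'];m={k:f[k] for k in('fx','fy','cx','cy','xyz','attitude')}
L=loc(cloud(m,d));h=cv2.cvtColor(p,cv2.COLOR_RGB2HSV).astype(int)
red=tongue(p,L,d)
l=L[red];print('line fit',np.polyfit(l[:,1],l[:,0],1))
on=(d>0)&(abs(L[...,0])<.065)&(abs(L[...,1])<.095)
w=on&(L[...,2]>.0895)&(L[...,2]<.097)&(L[...,0]>.02)&(L[...,0]<.06)&(abs(L[...,1]+.017)<.025)
l=L[w];print('rib',w.sum(),l.mean(0),np.degrees(0),'angle',np.arctan2(l[:,0].mean()+.03,l[:,1].mean()+.045),np.hypot(l[:,0].mean()+.03,l[:,1].mean()+.045))
y=(abs(h[...,0]-26)<6)&(h[...,1]>130)&(d>0)&(abs(L[...,0]+.03)<.02)&(L[...,1]>.05)
l=L[y&(L[...,2]>.1)];print('yellow',len(l))
for a in np.arange(.052,.1,.005):
    s=l[(l[:,1]>=a)&(l[:,1]<a+.005)]
    if len(s):print(round(a,3),len(s),s[:,0].mean().round(4),np.percentile(s[:,2],[10,50,90]).round(4))
print('tip y',l[:,1].min())
pk=on&(L[...,2]>.135)&(abs(L[...,1]-.03)<.02)&(abs(L[...,0]+.03)<.02);l=L[pk];print('pin top',len(l),(l.min(0)+l.max(0))/2,np.median(l[:,2]))
kb=on&(L[...,2]>.13)&(abs(L[...,1]+.045)<.03)&(abs(L[...,0]+.03)<.03);l=L[kb];print('bar top',len(l),(l.min(0)+l.max(0))/2,l.max(0)-l.min(0),np.median(l[:,2]))
t=on&(abs(L[...,2]-.08)<.004);print('top z',np.median(L[t][:,2]))
E
```

```text
tongue n 103 rad -0.066 -0.067 z 0.0943 r [0.0295 0.0541]
line fit [-0.05469439 -0.03297855]
rib 116 [ 0.04035767 -0.01754324  0.09265492] 0.0 angle 1.1987272045031196 0.07552532813686134
yellow 389
0.057 21 -0.0305 [0.1218 0.1226 0.1234]
0.062 42 -0.0305 [0.1223 0.1229 0.1239]
0.067 49 -0.0305 [0.1223 0.123  0.1238]
0.072 71 -0.0306 [0.1222 0.1239 0.127 ]
0.077 103 -0.0303 [0.1258 0.1265 0.1276]
0.082 93 -0.0303 [0.1256 0.1265 0.1275]
0.087 10 -0.0309 [0.1257 0.1263 0.1266]
tip y 0.06013137666798866
pin top 18688 [-0.03000063  0.02714104  0.24918617] 0.3478951612764986
bar top 691 [-0.03022703 -0.04495881  0.1330707 ] [0.01535183 0.03937444 0.00602086] 0.13331836730567898
top z 0.08013583552284315
```

Emit:
step_arm([
  [1,0.02,-0.02,0,-2],
  [1,0.06,-0.036,0,-4],
  [1,0.09,-0.036,0,-4],
  [0,0.11,-0.036,0,-4],
  [0,0.11,-0.036,0,-4],
])

```text
time_s: 3.78
tool_pos: [0.4821, -0.043, 0.1501]
tool_rot: [146.0, 89.8, 163.2]
force: [0.0, 0.1, 0.5]
grip_width: 0.074
```

```bash
cat >> h.py <<'E'
def go(lx,ly,z,jaw=None): # tool-frame shift to mould-frame point
    o,T=tool();w=C+M@np.array([lx,ly]);print(o['time_s'],'pos',o['tool_pos'].round(4),'F',o['force'].round(1),'width',round(o['grip_width'],4))
    az=np.degrees(np.arctan2(T[1,2],T[0,2]));print('shift',(T.T@(np.array([*w,z])-o['tool_pos'])).round(4),'az-yaw',round(az-YAW,2))
E
python3 -c "
from h import *;go(-.03,-.045,.124)"
```

```text
3.775 pos [ 0.4821 -0.043   0.1501] F [0.  0.1 0.5] width 0.074
shift [0.0261 0.0001 0.0015] az-yaw 3.44
```

Emit:
step_arm([
  [0,0.015,0,0.0015,0],
  [-0.3,0.026,0,0.0015,0],
  [-0.6,0.026,0,0.0015,0],
  [-1,0.026,0,0.0015,0],
  [-1,0.026,0,0.0015,0],
  [-1,0.026,0,0.0015,0],
  [-1,0.026,0,0.0015,0],
  [-1,0.026,0,0.0015,0],
], newtons=25)

```text
time_s: 4.78
tool_pos: [0.4829, -0.0434, 0.1256]
tool_rot: [-179.7, 89.7, -162.5]
force: [-6.9, -1.0, 5.4]
grip_width: 0.0137
```

```bash
python3 -c "
from h import *;go(-.03,-.045,.124)"
```

```text
4.775 pos [ 0.4829 -0.0434  0.1256] F [-6.9 -1.   5.4] width 0.0137
shift [0.0016 0.0007 0.0008] az-yaw 3.41
```

Emit:
step_arm([
  [-1,0,0,-0.0006,4],
  [-1,0,0,-0.0006,11],
  [-1,0,0,-0.0006,18],
  [-1,0,0,-0.0006,25],
  [-1,0,0,-0.0006,32],
  [-1,0,0,-0.0006,39],
  [-1,0,0,-0.0006,46],
  [-1,0,0,-0.0006,53],
  [-1,0,0,-0.0006,60],
  [-1,0,0,-0.0006,67],
  [-1,0,0,-0.0006,72],
  [-1,0,0,-0.0006,72],
])

```text
time_s: 6.28
tool_pos: [0.4826, -0.0434, 0.1256]
tool_rot: [-111.5, 89.8, -166.5]
force: [-4.3, -0.4, 4.2]
grip_width: 0.0136
```

```bash
python3 -c "
from h import *;go(-.03,-.045,.124);print(monitor.get_obs()['wrist_torque'])
c='wrist';m=camera_model(c);p,d=read_camera(c);L=loc(cloud(m,d));tongue(p,L,d)
for c in('scene','side'):
  m=camera_model(c);p,d=read_camera(c);L=loc(cloud(m,d));tongue(p,L,d)"
```

```text
6.275 pos [ 0.4826 -0.0434  0.1256] F [-4.3 -0.4  4.2] width 0.0136
shift [ 0.0016  0.0012 -0.0002] az-yaw -68.63
[-0.05825719  1.13407491 -0.04086965]
tongue n 490 rad 1.209 1.21 z 0.0943 r [0.0295 0.0615]
tongue n 3 rad 1.173 1.175 z 0.094 r [0.043  0.0521]
  return _methods._mean(a, axis=axis, dtype=dtype,
  ret = ret.dtype.type(ret / rcount)
h.py:26: RuntimeWarning: Mean of empty slice.
  a=np.arctan2(dx,dy);print('tongue n',red.sum(),'rad',np.median(a).round(3),np.arctan2(dx.mean(),dy.mean()).round(3),'z',np.median(l[:,2]).round(4),'r',np.percentile(np.hypot(dx,dy),[2,98]).round(4))
Traceback (most recent call last):
  File "h.py", line 26, in tongue
    a=np.arctan2(dx,dy);print('tongue n',red.sum(),'rad',np.median(a).round(3),np.arctan2(dx.mean(),dy.mean()).round(3),'z',np.median(l[:,2]).round(4),'r',np.percentile(np.hypot(dx,dy),[2,98]).round(4))
                                                                                                                                                           ~~~~~~~~~~~~~^^^^^^^^^^^^^^^^^^^^^^^^
IndexError: index -1 is out of bounds for axis 0 with size 0
```

Tongue is at about 1.20–1.21 rad, against 1.199 for the rib. Releasing and rising.

Emit:
step_arm([
  [-0.2,0,0,0,0],
  [-0.2,0,0,0,0],
  [-0.2,-0.02,0,0,0],
  [-0.2,-0.06,0,0,0],
  [0,-0.1,0,0,-8],
  [0,-0.13,0,0,-18],
  [0.2,-0.13,0,0,-28],
  [0.2,-0.13,0,0,-38],
  [0.2,-0.13,0,0,-48],
  [0.2,-0.13,0,0,-58],
  [0.2,-0.13,0,0,-68],
  [0.2,-0.13,0,0,-68.6],
])

```text
time_s: 7.92
tool_pos: [0.4844, -0.0427, 0.2556]
tool_rot: [-22.1, 90.0, -8.4]
force: [-1.1, 0.3, 0.0]
grip_width: 0.0522
```

```bash
python3 -c "
from h import *;go(-.03,.03,.2);m=camera_model('wrist');p,d=read_camera('wrist');L=loc(cloud(m,d));tongue(p,L,d)
k=(d>0)&(abs(L[...,2]-.142)<.004)&(abs(L[...,1]-.03)<.03)&(abs(L[...,0]+.03)<.025);l=L[k];print('pin top',k.sum(),(l.min(0)+l.max(0))/2,l.max(0)-l.min(0))
cv2.imwrite('pics/w2.png',p[...,::-1])"
```

```text
7.925 pos [ 0.4844 -0.0427  0.2556] F [-1.1  0.3  0. ] width 0.0522
shift [ 0.0556  0.0755 -0.0009] az-yaw -0.02
tongue n 165 rad 1.204 1.206 z 0.0941 r [0.0293 0.0614]
pin top 912 [-0.0300886   0.02957419  0.14134766] [0.02354041 0.02406468 0.00614302]
```

View pics/w2.png

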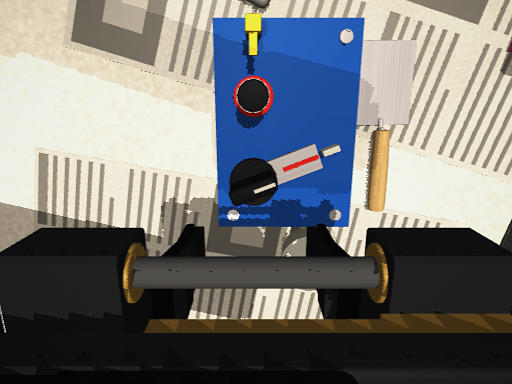

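The tongue (300,162) points straight at the rib (330,150), at 1.205 rad. Now to the pin, gripping along the mould's x.

Emit:
step_arm([
  [0.2,0,0.04,0,0],
  [0.2,0.02,0.0755,-0.001,0],
  [0.2,0.06,0.0755,-0.001,0],
  [0.2,0.095,0.0755,-0.001,0],
  [0.2,0.095,0.0755,-0.001,0],
])

```text
time_s: 8.6
tool_pos: [0.4633, 0.0303, 0.1585]
tool_rot: [160.3, 89.7, 173.9]
force: [-0.6, -0.1, 0.1]
grip_width: 0.0521
```

```bash
python3 -c "
from h import *;go(-.03,.03,.127)"
```

```text
8.6 pos [0.4633 0.0303 0.1585] F [-0.6 -0.1  0.1] width 0.0521
shift [ 0.0315 -0.0005  0.0025] az-yaw -0.05
```

Emit:
step_arm([
  [0.2,0.015,0,0.0015,0],
  [0.2,0.031,0,0.0015,0],
  [0.2,0.031,0,0.0015,0],
  [-0.4,0.031,0,0.0015,0],
  [-0.7,0.031,0,0.0015,0],
  [-1,0.031,0,0.0015,0],
  [-1,0.031,0,0.0015,0],
  [-1,0.031,0,0.0015,0],
], newtons=25)

```text
time_s: 9.6
tool_pos: [0.4663, 0.0304, 0.1297]
tool_rot: [-163.7, 89.9, -150.0]
force: [-4.4, -1.3, 4.2]
grip_width: 0.0234
```

```bash
python3 -c "
from h import *;go(-.03,.03,.127)"
```

```text
9.6 pos [0.4663 0.0304 0.1297] F [-4.4 -1.3  4.2] width 0.0234
shift [ 0.0027  0.0001 -0.0007] az-yaw 0.04
```

Emit:
step_arm([
  [-1,-0.004,0,-0.0004,0],
  [-1,-0.01,0,-0.0004,0],
  [-1,-0.016,0,-0.0004,0],
  [-1,-0.022,0,-0.0004,0],
  [-1,-0.028,0,-0.0004,0],
  [-1,-0.033,0,-0.0004,0],
  [-1,-0.036,0,-0.0004,0],
  [-1,-0.036,0,-0.0004,0],
  [-1,-0.036,0,-0.0004,0],
])

```text
time_s: 10.72
tool_pos: [0.4663, 0.0305, 0.1654]
tool_rot: [171.1, 90.0, -175.2]
force: [-0.8, -0.5, -2.3]
grip_width: 0.0231
```

```bash
cat > chk.py <<'E'
from h import *
import sys
n=sys.argv[1]
go(-.03,.03,.1681)
for c in('scene','side','wrist'):
    m=camera_model(c);p,d=read_camera(c);L=loc(cloud(m,d));h=cv2.cvtColor(p,cv2.COLOR_RGB2HSV).astype(int)
    near=(d>0)&(L[...,2]>.085)&(L[...,2]<.2)
    r=np.hypot(L[...,0]+.03,L[...,1]-.03)
    red=((h[...,0]<8)|(h[...,0]>172))&(h[...,1]>140)&(h[...,2]>50)&near&(r<.025)
    y=(abs(h[...,0]-26)<7)&(h[...,1]>120)&near&(abs(L[...,0]+.03)<.02)&(L[...,1]>.05)&(L[...,1]<.1)
    s=y&(L[...,1]<.07)
    for nm,k in(('red',red),('yel',y),('blade',s)):
        l=L[k];
        if len(l):print(c,nm,len(l),np.percentile(l[:,2],[2,10,50,90,98]).round(4),'xy',l[:,:2].mean(0).round(4))
    if c!='wrist':
        u=m
        a=R.from_euler('xyz',m['attitude'],degrees=True).as_matrix();w=np.array([*(C+M@np.array([-.03,.04])),.12]);q=a.T@(w-m['xyz'])
        cx,cy=int(m['fx']*q[0]/q[2]+m['cx']),int(m['fy']*q[1]/q[2]+m['cy'])
        g=p[cy-25:cy+25,cx-30:cx+30]
        cv2.imwrite(f'pics/{c}{n}.png',cv2.resize(g[...,::-1],None,fx=8,fy=8,interpolation=cv2.INTER_CUBIC))
    else:
        cv2.imwrite(f'pics/w{n}.png',p[...,::-1])
        try: tongue(p,L,d)
        except Exception: print('tongue hidden')
a,b=[cv2.imread(f'pics/{c}{n}.png') for c in('scene','side')]
cv2.imwrite(f'pics/c{n}.png',cv2.resize(np.hstack([a,b]),(800,333)))
E
python3 chk.py 3
```

```text
10.725 pos [0.4663 0.0305 0.1654] F [-0.8 -0.5 -2.3] width 0.0231
shift [-0.0027  0.     -0.0007] az-yaw 0.05
scene red 15 [0.1182 0.1198 0.122  0.1245 0.1257] xy [-0.0246  0.0212]
side red 44 [0.1186 0.1203 0.1222 0.1237 0.126 ] xy [-0.0323  0.0242]
wrist red 1257 [0.1187 0.1208 0.1218 0.1226 0.1233] xy [-0.029   0.0385]
wrist yel 783 [0.1218 0.1224 0.1259 0.1271 0.1276] xy [-0.0302  0.0767]
wrist blade 184 [0.1217 0.1221 0.1229 0.1237 0.1243] xy [-0.0303  0.0648]
tongue hidden
  return _methods._mean(a, axis=axis, dtype=dtype,
  ret = ret.dtype.type(ret / rcount)
h.py:26: RuntimeWarning: Mean of empty slice.
  a=np.arctan2(dx,dy);print('tongue n',red.sum(),'rad',np.median(a).round(3),np.arctan2(dx.mean(),dy.mean()).round(3),'z',np.median(l[:,2]).round(4),'r',np.percentile(np.hypot(dx,dy),[2,98]).round(4))
```

View pics/c3.png

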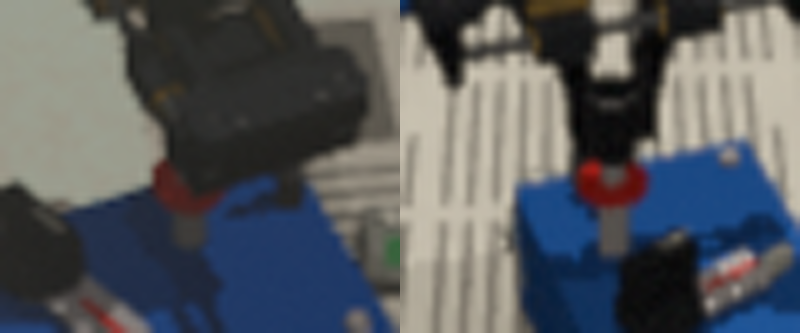

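View pics/w3.png

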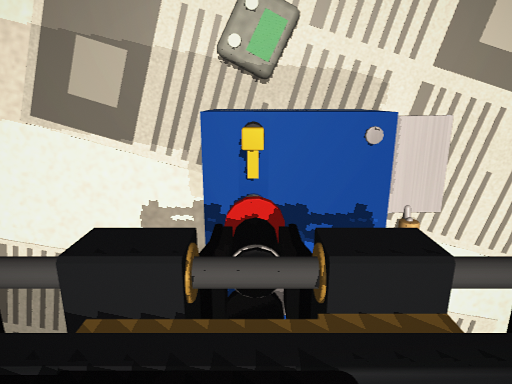

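Wrist depth puts the collar top at 0.1218 and the blade top at 0.1229. The blade is 3 mm thick, which fits the 10 mm carrier being centred on it, so its middle is about 0.1214. The collar centre is at 0.1188, so it needs about 2.4 mm more.

Emit:
step_arm([
  [-1,-0.0013,0,0,0],
  [-1,-0.0025,0,0,0],
  [-1,-0.0025,0,0,0],
  [-1,-0.0025,0,0,0],
  [-1,-0.0025,0,0,0],
])

```text
time_s: 11.5
tool_pos: [0.4663, 0.0305, 0.168]
tool_rot: [-127.3, 90.0, -113.6]
force: [-0.3, -0.8, -3.0]
grip_width: 0.0231
```

```bash
python3 chk.py 4 2>/dev/null
```

```text
11.5 pos [0.4663 0.0305 0.168 ] F [-0.3 -0.8 -3. ] width 0.0231
shift [-0.0001 -0.     -0.0007] az-yaw 0.05
scene red 18 [0.1228 0.1233 0.125  0.1261 0.1268] xy [-0.0228  0.0211]
side red 42 [0.1198 0.1225 0.1242 0.1264 0.1297] xy [-0.033   0.0242]
wrist red 1263 [0.1211 0.1233 0.1244 0.1253 0.126 ] xy [-0.029   0.0385]
wrist yel 782 [0.1184 0.1224 0.1258 0.127  0.1277] xy [-0.0302  0.0768]
wrist blade 179 [0.1215 0.1221 0.1229 0.1236 0.1239] xy [-0.0302  0.0647]
tongue hidden
```

```bash
python3 -c "
from h import *;o=monitor.get_obs();print(o['time_s'],o['tool_pos'],o['joint_velocities'].round(2));print(env.sign_off())"
```

```text
11.65 [0.46629926 0.03048637 0.16799032] [ 0.    0.03  0.05 -0.05  0.01  0.02 -0.05]
the job is handed in; nothing more can be done
None
```

The latch is turned to the index mark, and the arm is holding the core pin still with its collar level with the yellow pointer. I handed the job in at 11.65 s.

- **Latch:** I turned the knob clockwise from about -0.07 rad. After I let go, the tongue measured 1.205 rad, against 1.199 for the white index rib. During the last checks the gripper hid the tongue from the wrist camera, so I couldn't measure it again. The side picture taken during the lift still showed it pointing at the rib.
- **Pin:** I gripped it along the mould's x direction and drew it up about 38 mm, so about 30 mm of shaft should still be in the bore. The collar top measured 0.1244 m (collar middle 0.1214 m), and the arm was at rest.
- **Pointer:** The blade top read 0.1229 m both before and after the lift, so the pointer hasn't moved. That puts the tip at about 0.1214 m.
- **Uncertainty:** I read "mid-thickness (3 mm)" as a blade 3 mm thick, which fits the height of its carrier. I couldn't see the underside of the blade to confirm it. If the blade is 6 mm thick, the collar is about 1.5 mm too high.
- **Other things on the table:** I saw no contact with them, but I did not measure them again at the end. The largest force I read on the tool was about 9 N.

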